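# Raise the piston with the cam lever for inspection

### The arm

A 7-joint arm with a two-finger parallel gripper is mounted at the origin on a cart in front of the work surface, level with it; the furniture and walls round the work are solid. World frame = base frame: x ahead of the robot, y to its left, z up, the work surface at z = 0. Lengths are in m, angles in rad, forces in N, time in s.
With the tool pointing down it reaches from about 0.4 to 0.875 m from the base axis. Payload 19.3 kg.
Tool frame: the origin (TCP) lies at the very end of the fingers, on their centre line; the grasp point (between the pads) lies 19 mm behind it; y points along the fingers, x is the direction in which the jaws open and shut, and the axes are right-handed (so a half turn about y gives the same grasp; the last joint's range is limited). The gripper opens to 85 mm and grips with 20 to 120 N. Pads are 22 mm wide; open, the fingers measure 114 mm over their backs; the gripper's body (76 mm by 85 mm) begins 54 mm behind the grasp point. The pads swing forward as they close: fully open they stand 13 mm farther back than shut.
Start: joints at [1.225, 0.521, -0.036, 1.599, 0.021, 1.021, -0.113], TCP at [0.17, -0.601, 0.231] pointing down, gripper open.
Joint ranges: [-2.91, 2.91], [-0.3, 2.13], [-1.5, 1.42], [0.17, 2.43], [-1.26, 4.41], [0.16, 1.93], [-2.52, 2.52]. Speed limits (rad/s): [1.89, 1.89, 2.39, 2.39, 3.01, 3.01, 3.01].

### API

Orientations are given as a unit quaternion [x, y, z, w].
In Python, from plant import r gives the robot as it stands.
- The arm moves only by the tool apply_moves, never from a script. Its argument "increments" is a list that holds one entry, the list of rows, each a list of 6 numbers: the shift along the tool's x, y, z in units of 25 mm (1.0 is 25 mm), then the turn, a rotation vector about the tool's x, y, z in units of 6 degrees (1.0 is 6 degrees). In form: [[[dx, dy, dz, wx, wy, wz], ...]]. A call has 1 to 20 rows; each row shifts and turns the commanded pose from where the row before left it, along the tool's axes as they then stand; what a row does not reach is not made up. A row lasts 1/12 s, in which the tool goes at most 41.7 mm and 7.16 degrees, less where a joint would pass 70% of its speed; a pose out of reach is approached as far as the arm can. A call is refused whole if a number of a shift passes 1 or a number of a turn 1, either way. A call with a gripper value outside its range is refused whole. "fingers" is the gripper's target within -1 to 1 (shut at 1, half-way at 0, fully open at -1), set as the call begins (left out, the last holds). The fingers move at their own pace and stop on an object; "newtons" is the grip in N (left out, the last holds). Time passes only in rows, so rows that do not move let the fingers close. It gives the time, the measured TCP pose, the force and the opening at its end, in the units of the state.
- r.read_state(): the state, without advancing time (a new reading comes with each control period).
- r.get_image(name): name is "scene" or "side" or "wrist"; returns a dict with "image" (400x640x3 uint8, red, green, blue), "range_z" (400x640 float32, m along the optical axis (not along the pixel's ray), 0 where there is no reading), "fx", "fy", "cx", "cy" (pixels), "rvec" (rotation vector, rad) and "tvec" (3), from world to camera coordinates, as OpenCV has them; the wrist camera has in their place "tool_from_camera" (4x4, takes a point from camera to tool coordinates, whose origin is the TCP and whose axes are the tool frame's). Camera axes: x right, y down, z forward; pixel columns grow to the right and rows downward; lengths in m; the calibration is good to about 2 mm. A picture is of the moment at which its call begins: read the wrist's pose just before it.
- r.sign_off(): hands the job in, once; it reports no verdict.
The state is a dict: "clock": time; "joints": joint angles; "joint_vel": joint speeds; "tau": joint torques, N m; "tool_pos": TCP position; "ee_rot": TCP orientation; "force": force on the tool from outside, world axes, zero at the start; "moment": the same for the moment, N m; "gripper_width": finger opening in m.
Only numpy, scipy, OpenCV 4.12 (cv2) and the standard library are available. Lean on these libraries where they do the work, as an engineer would, in place of code of your own. Each camera call takes 0.05 s, during which the arm holds its last target.

### The job

The cylinder on the cam-lift fixture is to be inspected: lift the loose end cap off the top of its barrel and lay it flat, right way up, on the black rubber mat. Then swing the fixture's sprung cam lever up until it stands upright, where the cam lifts the piston to its highest point, and finish while still holding it there with the gripper (do not let go: the lever springs back). Leave the other things on the bench where they are.

Things in the scene. Friction and masses are not known exactly. Their poses are not given: they have to be found in the camera images.
- fixture: Cam-lift fixture, fixed to the bench: dark base plate 110x130x12 mm, two aluminium cheeks, top plate 78x72 mm (upper face 101 mm up), on it an aluminium cylinder barrel 50x50 mm, bore 43 mm, rim 145 mm above the bench. Origin: centre of the underside, on the barrel's axis; z up; -x is the front with the lever, roughly facing the robot; the lever rests pointing to +y (robot's left).
- cam_axis (a point): Point on the cam lever's hinge axis, 45 mm above the bench, 84 mm in front (-x) of the fixture's origin, in the plane of the swing of lever_grip. Axes as the fixture's; the hinge axis is the fixture's x.
- lever_grip (a point): Middle of the lever's hand grip: black round bar, 14 mm diameter, 56 mm long, along the fixture's x, standing out to the front from the lever arm, 18 mm end collar; 120 mm from the hinge axis. At rest on the +y side, 65 mm above the bench; upright it is straight above the axis, 165 mm up. Pinched from above (fingers closing along the fixture's y) it can turn between the pads.
- cam_lever (a joint): Angle of the cam lever (rad): 0 at rest (lever 10 degrees above level, to the fixture's +y), growing as it swings up; 1.40 = upright, the highest lift; beyond that the lift falls again, stop at 2.0. A return spring pulls it back to 0 all the way (about 4 N at the grip when upright).
- piston_top (a point): Centre of the top face of the piston, a 40 mm metal disc on a shank that stands in the barrel and rides loose on the cam: 139 mm above the bench at rest (6 mm below the barrel's rim, hidden by the cap), 152 mm (7 mm proud of the rim) at the highest lift, with the lever upright. Only the cam moves it.
- cap: The loose end cap: square bright metal cap 56x56 mm, 12 mm thick with a low round boss to 18 mm on its upper face, about 0.1 kg. It lies on the barrel's rim, overhanging it about 3 mm all round, and is not fastened. Origin: centre of its underside; z up, x and y square to its sides.
- mat: Black rubber parts mat, 130x130x3 mm, fixed to the bench on the robot's right of the fixture. Origin: centre of its underside, z up.
- compact_cylinder: Bystander: a compact pneumatic cylinder standing upright, 61x61x114 mm, origin at its underside's centre. Leave alone.
- spare_piston: Bystander: a spare piston disc, 40 mm across, 14 mm thick, lying on the bench, origin at its underside's centre. Leave alone.
- bottle: Bystander: a white oil bottle with a pointed spout, 51 mm across, 152 mm high, origin at its underside's centre. Leave alone.
Things that resemble listed ones, but are neither listed nor needed, are in the scene too. Several things look just like the mat: the one meant starts farthest to the robot's left.

How it is judged:
On the way, in this order (a step that is already met when the one before it is completed fails the run):
1. the end cap is lifted clear of the barrel, the lever still at rest (z of cap in the frame of fixture above 0.152 m and angle between cap's own z axis and vertical below 0.35 rad and value of joint cam_lever below 0.2 rad), for 0.1 s.
2. the end cap lies flat on the rubber mat, released (x of cap in the frame of mat between -0.05 and 0.05 m and y of cap in the frame of mat between -0.05 and 0.05 m and z of cap in the frame of mat between 0 and 0.007 m and angle between cap's own z axis and vertical below 0.1 rad and linear speed of cap below 0.02 m/s and contact force between the fingers and cap below 0.1 N), for 0.2 s.
3. the lever stands at the highest lift, held by the fingers (value of joint cam_lever between 1.25 and 1.55 rad and z of piston_top in the frame of fixture above 0.151 m and velocity of joint cam_lever between -0.1 and 0.1 rad/s and contact force between the fingers and fixture above 0.5 N), for 0.2 s.
At the end, for the whole second after the job is handed in: Fingers hold the lever (over 0.5 N), still, within 0.15 rad of upright, piston top at least 6 mm above the rim; the cap lies on the mat, flat and right way up (within 0.1 rad), its centre within 50 mm of the mat's centre along each side, at rest and not touched (all of step 2 and all of step 3); the arm keeps its last pose, push and grip.
It fails at once if a bystander is shifted more than 20 mm or knocked over (distance of any of compact_cylinder, spare_piston, bottle from where it was at the start of the episode above 0.02 m or angle between any of compact_cylinder, spare_piston, bottle's own z axis and vertical above 0.3 rad).
It also fails if it takes over 48 s, if anything falls off the work surface, if the arm or the gripper's body presses on something with over 40 N, if the wrist force passes 120 N, or if a joint passes its speed limit or range.

## Working session

There is one attempt and no reset: what is moved stays moved. The work goes in short steps, Python scripts to look and compute and a tool call to move; the robot and the scene stay as the last step left them, time stands still between calls to the robot, and variables do not carry over. Pictures are saved under pics/ and viewed, and the job is handed in when it is done.

Besides the shell and the picture viewer there is one more tool, called after "Call:" by a JSON object that holds its "name" and its "arguments". apply_moves: Moves the arm, as the interface text tells. Its arguments: {"type":"object","properties":{"increments":{"type":"array","items":{"type":"array","items":{"type":"array","items":{"type":"number"}}}},"fingers":{"type":"number"},"newtons":{"type":"number"}},"required":["increments"]}

```bash
ls; mkdir -p pics; python3 - <<'E'
from plant import r
import cv2,pickle
s=r.read_state();print(s)
for n in("scene","side","wrist"):
    d=r.get_image(n);pickle.dump(d,open(f"pics/{n}0.pkl","wb"));cv2.imwrite(f"pics/{n}0.png",d["image"][:,:,::-1]);print(n,d["fx"],d["cx"],d["cy"],d.get("rvec"),d.get("tvec"),d.get("tool_from_camera"))
E
```

```text
pics
{'clock': 0.0, 'joints': array([ 1.22482125,  0.52199872, -0.03634119,  1.59997946,  0.0212347 ,
        1.02111885, -0.11277862]), 'joint_vel': array([ 1.86413821e-04,  2.22452033e-04,  1.65273829e-05,  1.28743106e-04,
        1.65251789e-03, -2.28262479e-04,  9.03045502e-04]), 'tau': array([-1.62222937e-04, -9.27125287e+01,  1.97964147e+00, -3.69936812e+01,
        1.78117049e-02,  8.09679885e-03, -3.70414909e-05]), 'tool_pos': array([ 0.17005667, -0.60107768,  0.23074535]), 'ee_rot': array([-0.5637799 ,  0.42685309, -0.42618122,  0.56419699]), 'force': array([ 0.69729953, -0.48957341,  0.10998967]), 'moment': array([-0.00632068,  0.04579282, -0.01157392]), 'gripper_width': 0.08524902053445574}
scene 361.6763023419503 314.9367148526298 202.8054060969982 [ 0.69269653 -2.66189249  1.03705268] [0.52656552 0.29677741 0.98375964] None
side 506.70318094845265 318.9481937517165 201.045412352359 [ 2.0684487  -0.07796656  0.02891713] [-0.59469809  0.14009697  1.66116397] None
wrist 323.3107009088086 319.73932088323073 202.43790196105414 None None [[ 9.99999480e-01  9.61633045e-04 -3.40599091e-04  6.39302658e-04]
 [ 5.87009845e-04 -2.69329673e-01  9.63047861e-01 -1.42824198e-01]
 [ 8.34365205e-04 -9.63047560e-01 -2.69330097e-01  6.74166668e-02]
 [ 0.00000000e+00  0.00000000e+00  0.00000000e+00  1.00000000e+00]]
```

View pics/scene0.png

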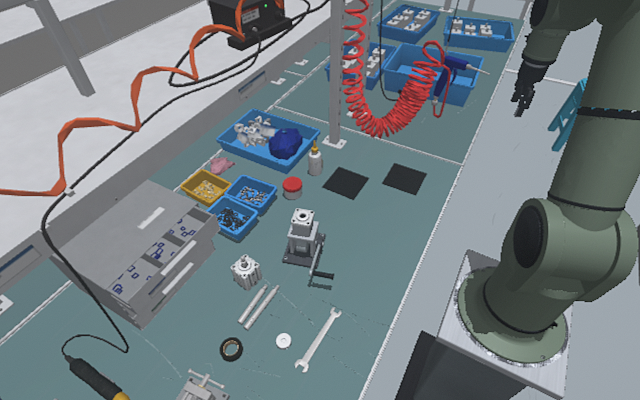

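View pics/side0.png

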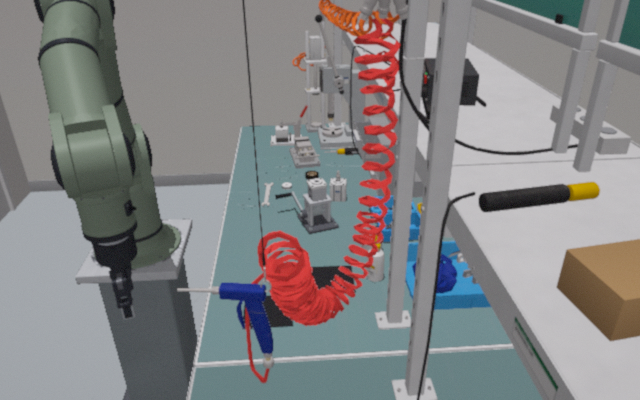

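View pics/wrist0.png

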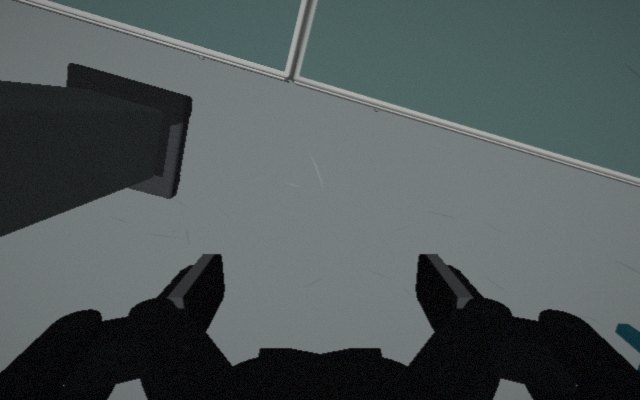

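The scene view shows the fixture at about (303,235), with its lever to (320,278). Two black mats are at (346,183) and (405,178), and the bottle is at (315,160). The compact cylinder is at (245,270) and the washer-like disc at (283,340). In the side view the hose hangs in front of the mats. Next I measure these.

```bash
cat > h.py <<'E'
import numpy as np,cv2,pickle
from scipy.spatial.transform import Rotation as R
def cam(d,tool=None):
    """camera->world R,t"""
    if d.get("rvec") is not None:
        Rm=cv2.Rodrigues(np.array(d["rvec"],float))[0];t=np.array(d["tvec"]).ravel();return Rm.T,-Rm.T@t
    p,q=tool;T=np.array(d["tool_from_camera"]);Rt=R.from_quat(q).as_matrix();return Rt@T[:3,:3],Rt@T[:3,3]+p
def cloud(d,tool=None):
    Rc,tc=cam(d,tool);z=d["range_z"];v,u=np.mgrid[:z.shape[0],:z.shape[1]]
    P=np.stack([(u-d["cx"])/d["fx"]*z,(v-d["cy"])/d["fy"]*z,z],-1)@Rc.T+tc
    P[z<=0]=np.nan;return P
def ray(d,uv,h,tool=None):
    Rc,tc=cam(d,tool);uv=np.atleast_2d(uv).astype(float)
    D=np.c_[(uv[:,0]-d["cx"])/d["fx"],(uv[:,1]-d["cy"])/d["fy"],np.ones(len(uv))]@Rc.T
    return tc+D*((h-tc[2])/D[:,2])[:,None]
def proj(d,X):
    Rm=cv2.Rodrigues(np.array(d["rvec"],float))[0];C=np.atleast_2d(X)@Rm.T+np.array(d["tvec"]).ravel()
    return np.c_[C[:,0]/C[:,2]*d["fx"]+d["cx"],C[:,1]/C[:,2]*d["fy"]+d["cy"]]
E
python3 - <<'E'
from h import *
d=pickle.load(open("pics/scene0.pkl","rb"));P=cloud(d);np.set_printoptions(precision=4,suppress=True)
for n,(u,v) in dict(cap=(303,215),mat1=(346,183),mat2=(405,178),bottle=(315,145),cyl=(245,260),disc=(283,340),grip=(322,279),hose=(385,125),table=(400,250),post=(337,100),redcap=(292,185)).items(): print(n,P[v,u],ray(d,(u,v),0)[0])
im=d["image"];
m=((im.max(2)<60)&(abs(P[:,:,2]-.003)<.012)).astype(np.uint8)
c,_=cv2.findContours(m,0,2)
for k in c:
    if cv2.contourArea(k)>150:
        b=cv2.approxPolyDP(k,4,True)[:,0];print(cv2.contourArea(k),b.tolist());X=ray(d,b,.003);print(X[:,:2],X[:,:2].mean(0))
# heights over bench near the transit zone
g=P.reshape(-1,3);ok=(g[:,0]>.3)&(g[:,0]<.9)&(g[:,1]>-.6)&(g[:,1]<.5)&(g[:,2]>.1)
H={}
for x,y,z in g[ok]:
    k=(round(x/.05),round(y/.05));H[k]=max(H.get(k,0),z)
for xi in range(6,19): print("x%.2f"%(xi*.05)," ".join("%4d"%(1000*H.get((xi,yi),0)) for yi in range(-12,11)))
s=cv2.resize(im[150:380,200:440],None,fx=3,fy=2.5,interpolation=cv2.INTER_CUBIC);cv2.imwrite("pics/z.png",s[:,:,::-1])
E
```

```text
cap [0.5937 0.0838 0.158 ] [ 0.6696 -0.0306  0.    ]
mat1 [ 0.6078 -0.2356  0.006 ] [ 0.6103 -0.2413  0.    ]
mat2 [ 0.4279 -0.3642  0.0057] [ 0.4292 -0.3703  0.    ]
bottle [ 0.7391 -0.2406  0.1288] [ 0.8221 -0.3825 -0.    ]
cyl [0.6777 0.2588 0.0999] [ 0.7324  0.2125 -0.    ]
disc [0.4919 0.3668 0.0089] [0.4945 0.3642 0.    ]
grip [0.4924 0.1572 0.0019] [ 0.493   0.1562 -0.    ]
hose [ 0.5637 -0.4612  0.1354] [ 0.6218 -0.649   0.    ]
table [ 0.3293 -0.049   0.0042] [ 0.3298 -0.0521  0.    ]
post [ 0.744  -0.416   0.2133] [ 0.899  -0.7307 -0.    ]
redcap [ 0.7477 -0.0913  0.0543] [ 0.7803 -0.1368 -0.    ]
752.0 [[338, 168], [323, 187], [353, 199], [367, 178]]
[[ 0.6726 -0.2981]
 [ 0.6734 -0.1796]
 [ 0.5516 -0.1774]
 [ 0.5523 -0.2998]] [ 0.6125 -0.2388]
731.0 [[394, 164], [383, 183], [415, 194], [425, 174]]
[[ 0.4929 -0.4218]
 [ 0.4899 -0.3033]
 [ 0.3688 -0.3051]
 [ 0.3705 -0.4235]] [ 0.4305 -0.3634]
x0.30    0    0    0    0    0    0    0    0    0    0    0    0    0    0    0    0    0    0    0    0    0    0    0
x0.35    0    0    0    0    0    0    0    0    0    0    0    
[... 687 characters left out ...]
  538    0    0    0    0    0    0    0    0  157  103  667    0  651  653    0  643    0    0
x0.70    0    0    0  547  536    0    0    0    0    0    0  658  681  688  655  687  685  654  672  663  653  659  619
x0.75    0    0    0  546  551    0    0  151  118    0    0    0    0  688  653    0  677  220  658  660  222  652  631
x0.80  497  500  499  534  546  500  501  500  499  500  529  514  503  505  503  499  499  499  498  499  504  506  506
x0.85    0  500  500  519  512  507  525  582  602  604  605  505  505  505  505  505  504  505  504  504  505  499  498
x0.90    0  498  504  505  499  499    0    0    0  604  604  499  499  499  504  505  499  499  498  499  498  498  498
```

View pics/z.png

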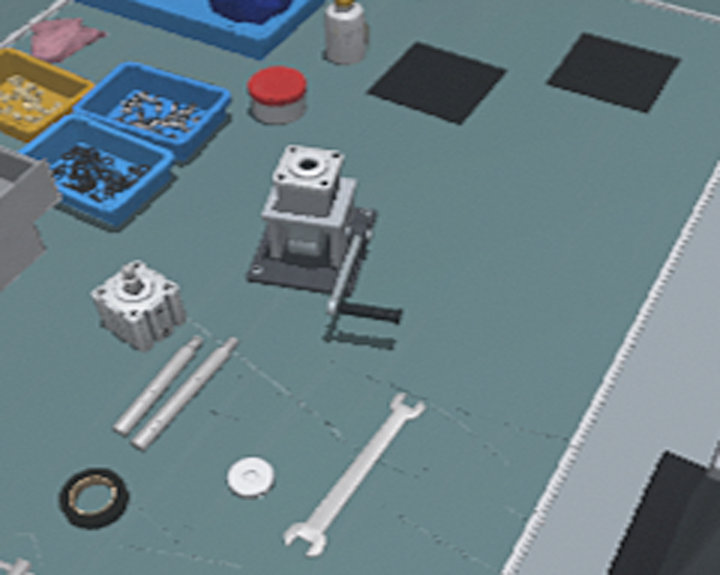

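The left mat is the one meant: centre about (0.61,-0.24), roughly 120–130 mm square and square to the world axes. Next I measure the cap, the lever and the obstacles along the path.

```bash
python3 - <<'E'
from h import *
np.set_printoptions(precision=4,suppress=True)
d=pickle.load(open("pics/scene0.pkl","rb"));P=cloud(d);im=d["image"].astype(int)
roi=np.zeros(P.shape[:2],bool);roi[190:300,270:350]=1
m=roi&(P[:,:,2]>.148)&(P[:,:,2]<.17)
X=P[m];print("cap n",len(X),X.mean(0),np.median(X[:,2]));print(cv2.minAreaRect(X[:,:2].astype(np.float32)))
# cap outline by brightness: contour of mask, ray onto .157
c,_=cv2.findContours(m.astype(np.uint8),0,2);c=max(c,key=cv2.contourArea);print(cv2.approxPolyDP(c,3,True)[:,0].tolist())
# lever grip: dark, z .045-.09
m2=roi&(P[:,:,2]>.04)&(P[:,:,2]<.095)&(im.max(2)<60)
ys,xs=np.where(m2);Y=P[m2]
ok=Y[:,1]>.12
print("grip",ok.sum(),Y[ok].mean(0),Y[ok].min(0),Y[ok].max(0));print(xs[ok].min(),xs[ok].max(),ys[ok].min(),ys[ok].max())
if ok.sum()>5:
  print(cv2.minAreaRect(Y[ok][:,:2].astype(np.float32)))
# grey lever arm
m3=roi&(P[:,:,2]>.03)&(P[:,:,2]<.1)&(im.min(2)>90);Z=P[m3];Z=Z[Z[:,0]<.56];print("arm",len(Z),Z.min(0),Z.max(0))
# base plate dark z .012
m4=roi&(abs(P[:,:,2]-.013)<.008)&(im.max(2)<90)&(im.max(2)-im.min(2)<20);B=P[m4];print("base",len(B),cv2.minAreaRect(B[:,:2].astype(np.float32)))
for nm in("scene","side"):
  e=pickle.load(open(f"pics/{nm}0.pkl","rb"));Q=cloud(e).reshape(-1,3);ii=e["image"].reshape(-1,3).astype(int)
  k=(Q[:,1]<-.3)&(Q[:,1]>-1)&(Q[:,0]>.1)&(Q[:,0]<.75)&(Q[:,2]>.06)&(Q[:,2]<.8)
  for lo in np.arange(.1,.75,.05):
    q=Q[k&(Q[:,0]>=lo)&(Q[:,0]<lo+.05)]
    if len(q): print(nm,"x%.2f"%lo,len(q),"y",q[:,1].min(),q[:,1].max(),"z",q[:,2].min(),q[:,2].max())
E
```

```text
cap n 341 [0.592  0.0924 0.1585] 0.1582899412532488
((0.5943941473960876, 0.08880750089883804), (0.0565655343234539, 0.05952057987451553), 15.51330852508545)
[[296, 208], [291, 223], [308, 227], [313, 211]]
grip 77 [0.4788 0.1807 0.0705] [0.4504 0.165  0.0635] [0.5058 0.1909 0.0757]
313 333 271 278
((0.47772490978240967, 0.18000303208827972), (0.05564345791935921, 0.012440904974937439), 19.212156295776367)
arm 163 [0.5085 0.07   0.0312] [0.5599 0.1977 0.0998]
base 367 ((0.5785276889801025, 0.017465591430664062), (0.2618735432624817, 0.38550305366516113), 36.741172790527344)
scene x0.10 1167 y -0.6026301124504253 -0.38578435442303094 z 0.24798110819687502 0.6483757951426123
scene x0.15 2230 y -0.6617156682338013 -0.43357338133051837 z 0.24493149059405284 0.6303777455812865
scene x0.20 712 y -0.6676906784367699 -0.5301463386810946 z 0.29577219844869407 0.593846710088737
scene x0.25 6 y -0.6586211712615521 -0.6555112938408109 z 0.31268087136915723 0.3179085637960146
scene x0.30 40 y -0.9865812099551677 -0.651459343501179 z 0.10566487296295812 0.3232114004329969
scene x0.35 271 y -0.9952
[... 1358 characters left out ...]
44116
side x0.40 1908 y -0.6999422152528224 -0.5995992245308788 z 0.08043600105279491 0.38043896084342843
side x0.45 2448 y -0.698954800741035 -0.5123034983801816 z 0.13433019513055067 0.7998986527049876
side x0.50 1754 y -0.6567024156564232 -0.5083884405610051 z 0.09052463961873025 0.39810274702751347
side x0.55 692 y -0.5763973093577623 -0.43034607718089524 z 0.07578294242107464 0.23834004000529918
side x0.60 794 y -0.506952324374032 -0.3953554515496165 z 0.08742024589776409 0.7780395903266872
side x0.65 3436 y -0.4941918706173867 -0.30090778987225675 z 0.11373740922330677 0.7923196405839661
side x0.70 8902 y -0.7986378517676669 -0.3208412319627696 z 0.060098420167482014 0.7999893339778373
```

```bash
cat >> h.py <<'E'
def delta(s,p,th,sg):
    """world target p, tool x = sg*fixture y for yaw th -> shift (tool axes, units of 25mm) and turn (units 6deg)"""
    fy=np.array([-np.sin(th),np.cos(th),0]);y=np.array([0,0,-1.]);x=sg*fy;M=np.c_[x,y,np.cross(x,y)]
    R0=R.from_quat(s["ee_rot"]).as_matrix()
    rv=R.from_matrix(R0.T@M).as_rotvec()
    return R0.T@(np.array(p)-s["tool_pos"])/.025, np.degrees(rv)/6, M.T@(np.array(p)-s["tool_pos"])/.025
E
python3 - <<'E'
from h import *;from plant import r
np.set_printoptions(precision=3,suppress=True)
s=r.read_state();print(R.from_quat(s["ee_rot"]).as_matrix())
for sg in(1,-1):print(delta(s,[.594,.089,.25],np.radians(17),sg))
for p in([.32,-.36,.25],[.45,-.1,.27],[.5,.05,.27]):print(delta(s,p,0,-1))
E
```

```text
[[ 0.272 -0.     0.962]
 [-0.962  0.001  0.272]
 [-0.001 -1.    -0.   ]]
(array([-21.947,  -0.748,  23.831]), array([ 0.013, 29.8  ,  0.001]), array([ 21.442,  -0.765, -24.286]))
(array([-21.947,  -0.748,  23.831]), array([ 0.001, -0.2  , -0.008]), array([-21.442,  -0.765,  24.286]))
(array([-7.65 , -0.759,  8.396]), array([ 0.002,  2.633, -0.008]), array([-9.646, -0.765,  5.996]))
(array([-16.242,  -1.552,  16.231]), array([ 0.002,  2.633, -0.008]), array([-20.046,  -1.565,  11.196]))
(array([-21.47 ,  -1.548,  19.789]), array([ 0.002,  2.633, -0.008]), array([-26.046,  -1.565,  13.196]))
```

Call:
{"name": "apply_moves", "arguments": {"increments": [[[-0.4, -0.1, 0.4, 0, 0, 0], [-0.7, -0.1, 0.7, 0, 0, 0], [-0.8, -0.1, 0.8, 0, 0, 0], [-0.8, -0.1, 0.8, 0, 0, 0], [-0.8, -0.1, 0.8, 0, 0, 0], [-0.8, -0.1, 0.8, 0, 0, 0], [-0.8, -0.1, 0.8, 0, 0, 0], [-0.8, -0.1, 0.8, 0, 0, 0], [-0.8, -0.1, 0.8, 0, 0, 0], [-0.8, -0.1, 0.8, 0, 0, 0], [-0.8, 0, 0.8, 0, 0, 0], [-0.8, 0, 0.8, 0, 0, 0], [-0.8, 0, 0.8, 0, 0, 0], [-0.8, 0, 0.8, 0, 0, 0], [-0.8, 0, 0.8, 0, 0, 0], [-0.8, 0, 0.8, 0, 0, 0], [-0.8, 0, 0.8, 0, 0, 0], [-0.8, 0, 0.8, 0, 0, 0], [-0.8, 0, 0.8, 0, 0, 0], [-0.7, 0, 0.8, 0, 0, 0]]], "fingers": -1, "newtons": 40}}

```text
clock: 1.82
tool_pos: [0.4383, -0.1234, 0.2565]
ee_rot: [0.564, -0.426, 0.426, -0.564]
force: [-0.2, -0.5, 0.2]
gripper_width: 0.0854
```

```bash
python3 - <<'E'
from h import *;from plant import r
np.set_printoptions(precision=3,suppress=True)
s=r.read_state();print(s["clock"],s["tool_pos"],s["joints"],s["force"]);print(delta(s,[.594,.089,.27],np.radians(17),-1))
E
```

```text
1.8167 [ 0.438 -0.123  0.256] [ 0.41   0.232 -0.313  1.984  0.088  0.938 -1.242] [-0.216 -0.547  0.176]
(array([-6.473, -0.542,  8.311]), array([-0.   , -0.193,  0.002]), array([-6.303, -0.541,  8.44 ]))
```

Call:
{"name": "apply_moves", "arguments": {"increments": [[[-0.6, -0.1, 0.8, 0, -0.2, 0], [-0.6, -0.1, 0.8, 0, 0, 0], [-0.6, -0.1, 0.8, 0, 0, 0], [-0.6, -0.1, 0.8, 0, 0, 0], [-0.6, -0.1, 0.8, 0, 0, 0], [-0.6, 0, 0.8, 0, 0, 0], [-0.6, 0, 0.8, 0, 0, 0], [-0.6, 0, 0.8, 0, 0, 0], [-0.6, 0, 0.8, 0, 0, 0], [-0.6, 0, 0.8, 0, 0, 0], [-0.3, 0, 0.3, 0, 0, 0], [0, 0, 0, 0, 0, 0], [0, 0, 0, 0, 0, 0]]]}}

```text
clock: 2.9
tool_pos: [0.5904, 0.0858, 0.2685]
ee_rot: [0.569, -0.42, 0.42, -0.568]
force: [-1.1, -0.7, -0.1]
gripper_width: 0.0854
```

```bash
python3 - <<'E'
from h import *;from plant import r
np.set_printoptions(precision=3,suppress=True)
s=r.read_state();d=r.get_image("wrist");pickle.dump((s,d),open("pics/w1.pkl","wb"));cv2.imwrite("pics/w1.png",d["image"][:,:,::-1])
print(s["clock"],s["tool_pos"],s["joints"])
P=cloud(d,(s["tool_pos"],s["ee_rot"]))
m=((P[:,:,2]>.148)&(P[:,:,2]<.17));m[330:]=0
n,l,st,ce=cv2.connectedComponentsWithStats(m.astype(np.uint8))
for i in range(1,n):
    if st[i,4]>1000:
        print(st[i]);X=P[l==i];print(np.median(X[:,2]),cv2.minAreaRect(X[:,:2].astype(np.float32)))
im=d["image"].astype(int)
m=((P[:,:,2]>.045)&(P[:,:,2]<.09)&(im.max(2)<70)).astype(np.uint8)
n,l,st,ce=cv2.connectedComponentsWithStats(m)
for i in range(1,n):
    if st[i,4]>200:
        X=P[l==i];print(st[i],X.mean(0),X[:,2].max(),cv2.minAreaRect(X[:,:2].astype(np.float32)))
E
```

```text
2.9 [0.59  0.086 0.268] [ 0.02   0.461 -0.375  1.62   0.184  1.097 -1.678]
[ 283  157   71   70 4645]
0.1576018848435773 ((0.5933049321174622, 0.08817747235298157), (0.05637519061565399, 0.055862631648778915), 15.26113224029541)
[208 221  14  35 387] [0.489 0.179 0.07 ] 0.07394903899940719 ((0.48660731315612793, 0.17897897958755493), (0.042347148060798645, 0.012131737545132637), 17.070009231567383)
```

View pics/w1.png

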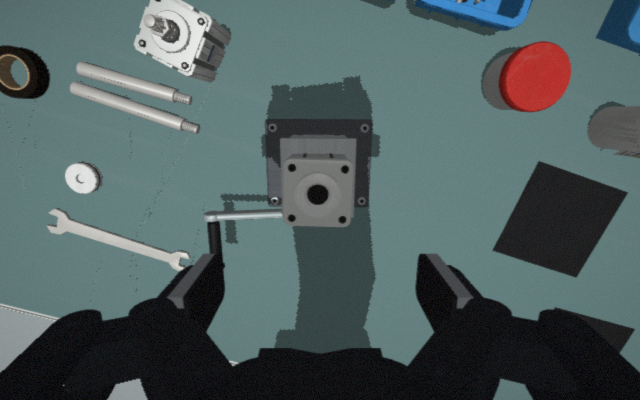

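Call:
{"name": "apply_moves", "arguments": {"increments": [[[0, 0.5, 0.1, 0, 0.2, 0], [-0.1, 0.7, 0, 0, 0, 0], [0, 0.7, 0, 0, 0, 0], [0, 0.7, 0, 0, 0, 0], [0, 0.6, 0, 0, 0, 0], [0, 0.5, 0, 0, 0, 0], [0, 0.5, 0, 0, 0, 0], [0, 0.4, 0, 0, 0, 0], [0, 0.2, 0, 0, 0, 0], [0, 0.1, 0, 0, 0, 0], [0, 0, 0, 0, 0, 0], [0, 0, 0, 0, 0, 0]]]}}

```text
clock: 3.95
tool_pos: [0.593, 0.0888, 0.1468]
ee_rot: [-0.564, 0.426, -0.427, 0.564]
force: [-0.2, 0.2, 0.4]
gripper_width: 0.0855
```

```bash
python3 - <<'E'
from h import *;from plant import r
np.set_printoptions(precision=4,suppress=True)
s=r.read_state();d=r.get_image("wrist");cv2.imwrite("pics/w2.png",d["image"][:,:,::-1])
print(s["clock"],s["tool_pos"],s["force"],delta(s,[.5933,.0882,.141],np.radians(15.5),-1))
P=cloud(d,(s["tool_pos"],s["ee_rot"]))
m=((P[:,:,2]>.152)&(P[:,:,2]<.17)).astype(np.uint8);m[350:]=0
n,l,st,ce=cv2.connectedComponentsWithStats(m)
for i in range(1,n):
    if st[i,4]>1000:
        X=P[l==i];print(st[i],np.median(X[:,2]),cv2.minAreaRect(X[:,:2].astype(np.float32)))
E
```

```text
3.95 [0.593  0.0888 0.1468] [-0.2221  0.1812  0.4295] (array([0.0258, 0.2309, 0.0047]), array([-0.0068,  0.0495,  0.0002]), array([0.0258, 0.2309, 0.005 ]))
[  256   204   129   117 14173] 0.15762520785705836 ((0.5932848453521729, 0.08820413053035736), (0.05693367123603821, 0.05640075355768204), 15.58487319946289)
```

View pics/w2.png

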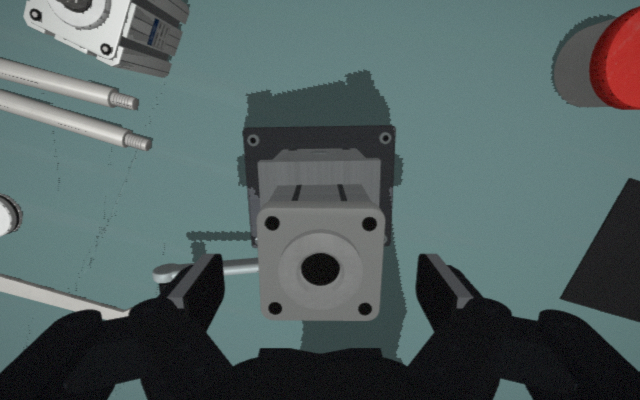

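Call:
{"name": "apply_moves", "arguments": {"increments": [[[0, 0.2, 0, 0, 0, 0], [0, 0.1, 0, 0, 0, 0], [0, 0, 0, 0, 0, 0], [0, 0, 0, 0, 0, 0]]]}}

```text
clock: 4.33
tool_pos: [0.5926, 0.0887, 0.1387]
ee_rot: [0.564, -0.427, 0.426, -0.564]
force: [0.2, 0.6, 0.2]
gripper_width: 0.0854
```

Call:
{"name": "apply_moves", "arguments": {"increments": [[[0, 0, 0, 0, 0, 0], [0, 0, 0, 0, 0, 0], [0, 0, 0, 0, 0, 0], [0, 0, 0, 0, 0, 0], [0, 0, 0, 0, 0, 0], [0, 0, 0, 0, 0, 0], [0, 0, 0, 0, 0, 0], [0, 0, 0, 0, 0, 0]]], "fingers": 1, "newtons": 40}}

```text
clock: 5.0
tool_pos: [0.5928, 0.0886, 0.1391]
ee_rot: [-0.564, 0.426, -0.427, 0.564]
force: [-1.8, -1.9, 5.3]
gripper_width: 0.0548
```

Call:
{"name": "apply_moves", "arguments": {"increments": [[[0, -0.2, 0, 0, 0, 0], [0, -0.3, 0, 0, 0, 0], [0, -0.4, 0, 0, 0, 0], [0, -0.4, 0, 0, 0, 0], [0, -0.5, 0, 0, 0, 0], [0, -0.5, 0, 0, 0, 0], [0, -0.4, 0, 0, 0, 0], [0, -0.2, 0, 0, 0, 0], [0, 0, 0, 0, 0, 0], [0, 0, 0, 0, 0, 0], [0, 0, 0, 0, 0, 0]]]}}

```text
clock: 5.92
tool_pos: [0.5924, 0.0886, 0.2107]
ee_rot: [0.564, -0.427, 0.426, -0.564]
force: [0.3, 0.4, -1.2]
gripper_width: 0.0547
```

```bash
python3 - <<'E'
from h import *;from plant import r
np.set_printoptions(precision=4,suppress=True)
s=r.read_state();d=r.get_image("wrist");cv2.imwrite("pics/w3.png",d["image"][:,:,::-1])
print(s["clock"],s["tool_pos"],s["force"],s["gripper_width"],delta(s,[.61,-.235,.20],np.radians(15.5),-1))
d=r.get_image("side");cv2.imwrite("pics/s3.png",cv2.resize(d["image"][120:320,200:440],None,fx=3,fy=3)[:,:,::-1])
E
```

```text
5.9167 [0.5924 0.0886 0.2107] [ 0.293   0.4206 -1.1906] 0.054700090772209733 (array([12.6454,  0.4302, -2.8464]), array([ 0.0088,  0.0496, -0.0008]), array([12.66  ,  0.4286, -2.7811]))
```

View pics/w3.png

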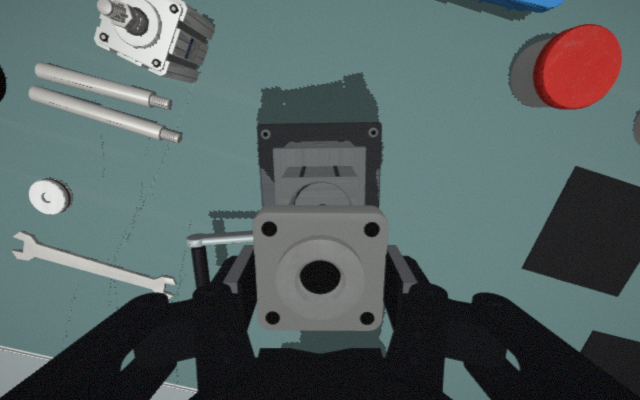

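View pics/s3.png

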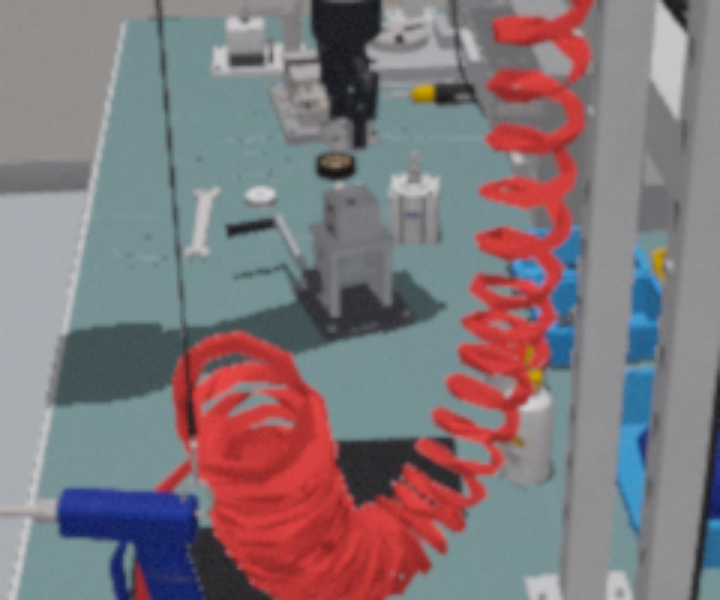

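Wrist view: the cap is level between the pads, with its boss at (320,278). The piston now shows in the bore and the lever is still at rest. I check clearance around the mat before carrying the cap over.

```bash
python3 - <<'E'
from h import *
np.set_printoptions(precision=3,suppress=True)
for nm in("scene","side"):
  e=pickle.load(open(f"pics/{nm}0.pkl","rb"));Q=cloud(e).reshape(-1,3);ii=e["image"].reshape(-1,3)
  k=(Q[:,1]<-.1)&(Q[:,1]>-.42)&(Q[:,0]>.4)&(Q[:,0]<.78)&(Q[:,2]>.05)&(Q[:,2]<.6)
  q=Q[k]
  for lo in np.arange(-.42,-.1,.03):
    a=q[(q[:,1]>=lo)&(q[:,1]<lo+.03)]
    for z0 in (.05,.2,.35,.5):
      b=a[(a[:,2]>=z0)&(a[:,2]<z0+.15)]
      if len(b): print(nm,"y%.2f z%.2f"%(lo,z0),len(b),"x",b[:,0].min(),b[:,0].max())
E
```

```text
scene y-0.42 z0.05 394 x 0.6025969582119622 0.7776104384306484
scene y-0.42 z0.20 597 x 0.629856269980553 0.779361019967992
scene y-0.42 z0.35 784 x 0.6626390758483179 0.7799799808330319
scene y-0.42 z0.50 269 x 0.6679664807919502 0.7771437605230331
scene y-0.39 z0.20 83 x 0.6626510002833365 0.7122474606606423
scene y-0.39 z0.35 65 x 0.6758864087549735 0.7799960040575529
scene y-0.39 z0.50 1 x 0.7791810340269761 0.7791810340269761
scene y-0.36 z0.35 38 x 0.777394223154107 0.7799336448188884
scene y-0.33 z0.35 44 x 0.77715561372456 0.7799853671234775
scene y-0.30 z0.35 45 x 0.7777353545586816 0.7799962394665507
scene y-0.27 z0.05 30 x 0.7138998439073558 0.7608809950590928
scene y-0.27 z0.35 47 x 0.777610138280803 0.7799729302168722
scene y-0.27 z0.50 1 x 0.7797944534806013 0.7797944534806013
scene y-0.24 z0.05 209 x 0.7169957552762729 0.7655129910468638
scene y-0.24 z0.35 43 x 0.7772403032208559 0.7799721802628117
scene y-0.21 z0.35 45 x 0.7762337257556507 0.7799880299198693
scene y-0.18 z0.35 45 x 0.7774933350948403 0.7799737645796304
scene y-0.18 z0.50 1 x 0.7789506747405524 0.77895
[... 593 characters left out ...]
869184000749724 0.6954169070172416
side y-0.30 z0.05 2 x 0.7294120693156388 0.7319993438406888
side y-0.27 z0.05 203 x 0.7173613051426062 0.7644469904223813
side y-0.27 z0.35 24 x 0.778529937778037 0.7799321898167733
side y-0.24 z0.05 12 x 0.7166374906530625 0.7622948142602112
side y-0.24 z0.35 28 x 0.7784882057907071 0.7799236516256681
side y-0.21 z0.35 13 x 0.7783787791968628 0.7799869200677118
side y-0.18 z0.35 8 x 0.7778023165791031 0.7798876412268123
side y-0.15 z0.05 2 x 0.7529962499185208 0.756099740071826
side y-0.15 z0.35 7 x 0.7788555352634299 0.7796504954162604
side y-0.12 z0.05 13 x 0.7408487961379311 0.7614709016001973
side y-0.12 z0.35 10 x 0.7768900094777167 0.7799934334525833
```

Call:
{"name": "apply_moves", "arguments": {"increments": [[[0.3, 0, 0, 0, 0, 0], [0.6, 0, -0.1, 0, 0, 0], [0.8, 0, -0.2, 0, 0, 0], [0.9, 0, -0.2, 0, 0, 0], [0.9, 0, -0.2, 0, 0, 0], [0.9, 0, -0.2, 0, 0, 0], [0.9, 0, -0.2, 0, 0, 0], [0.9, 0, -0.2, 0, 0, 0], [0.9, 0, -0.2, 0, 0, 0], [0.9, 0, -0.2, 0, 0, 0], [0.9, 0.1, -0.2, 0, 0, 0], [0.9, 0.1, -0.2, 0, 0, 0], [0.8, 0.1, -0.2, 0, 0, 0], [0.7, 0.1, -0.2, 0, 0, 0], [0.5, 0, -0.2, 0, 0, 0], [0.3, 0, -0.2, 0, 0, 0], [0, 0, 0, 0, 0, 0], [0, 0, 0, 0, 0, 0]]]}}

```text
clock: 7.52
tool_pos: [0.6052, -0.2218, 0.2014]
ee_rot: [-0.564, 0.427, -0.427, 0.564]
force: [0.2, 0.8, -1.2]
gripper_width: 0.0552
```

```bash
python3 - <<'E'
from h import *;from plant import r
np.set_printoptions(precision=4,suppress=True)
s=r.read_state();d=r.get_image("wrist");cv2.imwrite("pics/w4.png",d["image"][:,:,::-1])
print(s["clock"],s["tool_pos"],s["force"],s["gripper_width"],delta(s,[.605,-.23,.03],np.radians(15.5),-1))
print(s["joints"])
P=cloud(d,(s["tool_pos"],s["ee_rot"]));im=d["image"]
m=((abs(P[:,:,2]-.003)<.012)&(im.max(2)<60)).astype(np.uint8)
c,_=cv2.findContours(m,0,2)
for k in c:
  if cv2.contourArea(k)>800:
    b=cv2.approxPolyDP(k,6,True)[:,0];print(b.tolist(),ray(d,b,.003,(s["tool_pos"],s["ee_rot"]))[:,:2].tolist())
E
```

```text
7.5167 [ 0.6052 -0.2218  0.2014] [ 0.2404  0.8481 -1.1521] 0.05520292441009599 (array([ 0.3163,  6.8561, -0.0988]), array([-0.0016,  0.0488, -0.0033]), array([ 0.3144,  6.8563, -0.0961]))
[ 0.4615  0.5973 -0.3096  1.5629  0.2029  1.0132 -1.2006]
[[384, 306], [378, 328], [341, 332], [336, 350], [379, 347], [384, 357], [392, 332]] [[0.4750507782448742, -0.3395442563425767], [0.4438189093270002, -0.3424561814620488], [0.42587289666685335, -0.3003852320547228], [0.3988497648133381, -0.3020111398956515], [0.4178708113327625, -0.3525167065369317], [0.4053672847136196, -0.36340523655320456], [0.4430906860888125, -0.36090455065676286]]
[[298, 96], [268, 204], [372, 204], [386, 215], [416, 135]] [[0.6791578167822342, -0.17856858992032343], [0.5611857307234925, -0.17569195930541656], [0.5923669384231234, -0.28547813796371757], [0.5845659776843959, -0.3043820858079223], [0.6753775973829419, -0.3059088586159106]]
[[2, 54], [34, 64], [37, 74], [0, 77], [0, 133], [56, 138], [39, 58]] [[0.6381624303412649, 0.10818423982388004], [0.6373982141564434, 0.07783880447062952], [0.6288056512910588, 0.07458554903445408], [0.6159602936591472, 0.10970773711321874], [0.559793007591791, 0.10880445024492652], [0.5704252277387384, 0.05270348547107234], [0.6443005604238994, 0.07338349777936343]]
```

View pics/w4.png

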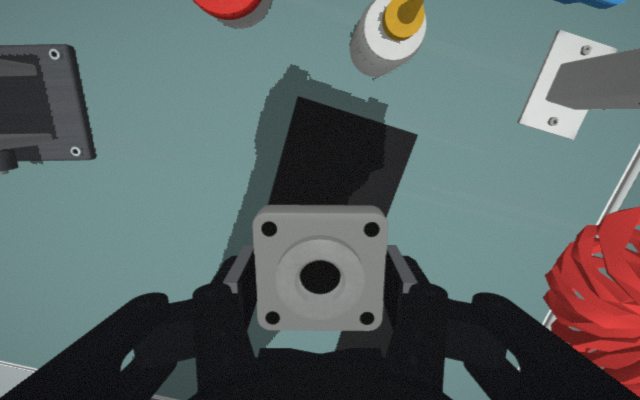

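Call:
{"name": "apply_moves", "arguments": {"increments": [[[0.2, 0.4, 0, 0, 0, 0], [0.2, 0.6, 0, 0, 0, 0], [0.1, 0.7, 0, 0, 0, 0], [0, 0.7, 0, 0, 0, 0], [0, 0.7, 0, 0, 0, 0], [0, 0.7, 0, 0, 0, 0], [0, 0.7, 0, 0, 0, 0], [0, 0.7, 0, 0, 0, 0], [0, 0.6, 0, 0, 0, 0], [0, 0.5, 0, 0, 0, 0], [0, 0.4, 0, 0, 0, 0], [0, 0.3, 0, 0, 0, 0], [0, 0.2, 0, 0, 0, 0], [0, 0, 0, 0, 0, 0], [0, 0, 0, 0, 0, 0]]]}}

```text
clock: 8.82
tool_pos: [0.6089, -0.2341, 0.0215]
ee_rot: [-0.564, 0.426, -0.427, 0.564]
force: [-0.3, -0.4, -1.4]
gripper_width: 0.055
```

Call:
{"name": "apply_moves", "arguments": {"increments": [[[0, 0.1, 0, 0, 0, 0], [0, 0.1, 0, 0, 0, 0], [0, 0.1, 0, 0, 0, 0], [0, 0, 0, 0, 0, 0], [0, 0, 0, 0, 0, 0]]]}}

```text
clock: 9.23
tool_pos: [0.6087, -0.2341, 0.0138]
ee_rot: [0.564, -0.427, 0.427, -0.564]
force: [-0.4, 0.1, -1.4]
gripper_width: 0.0548
```

Call:
{"name": "apply_moves", "arguments": {"increments": [[[0, 0.1, 0, 0, 0, 0], [0, 0, 0, 0, 0, 0], [0, 0, 0, 0, 0, 0]]]}}

```text
clock: 9.48
tool_pos: [0.6087, -0.2341, 0.0112]
ee_rot: [0.564, -0.427, 0.426, -0.564]
force: [-0.6, 0.0, -0.9]
gripper_width: 0.0547
```

Call:
{"name": "apply_moves", "arguments": {"increments": [[[0, 0.06, 0, 0, 0, 0], [0, 0, 0, 0, 0, 0], [0, 0, 0, 0, 0, 0]]]}}

```text
clock: 9.73
tool_pos: [0.6086, -0.2341, 0.0097]
ee_rot: [0.564, -0.427, 0.426, -0.564]
force: [-0.4, -0.1, -0.7]
gripper_width: 0.0552
```

Call:
{"name": "apply_moves", "arguments": {"increments": [[[0, 0.06, 0, 0, 0, 0], [0, 0, 0, 0, 0, 0], [0, 0, 0, 0, 0, 0]]]}}

```text
clock: 9.98
tool_pos: [0.6087, -0.2341, 0.0082]
ee_rot: [0.564, -0.427, 0.426, -0.564]
force: [-0.2, 0.2, -1.8]
gripper_width: 0.0551
```

Call:
{"name": "apply_moves", "arguments": {"increments": [[[0, 0.06, 0, 0, 0, 0], [0, 0, 0, 0, 0, 0], [0, 0, 0, 0, 0, 0]]]}}

```text
clock: 10.23
tool_pos: [0.6086, -0.2341, 0.0067]
ee_rot: [0.564, -0.427, 0.426, -0.564]
force: [-0.1, 0.3, -1.4]
gripper_width: 0.0551
```

```bash
python3 - <<'E'
from h import *;from plant import r
np.set_printoptions(precision=4,suppress=True)
s=r.read_state();d=r.get_image("wrist");cv2.imwrite("pics/w5.png",d["image"][:,:,::-1])
P=cloud(d,(s["tool_pos"],s["ee_rot"]))
for uv in((320,215),(260,215),(380,215),(262,300),(378,300),(300,130),(320,100),(200,100)):print(uv,P[uv[1],uv[0]])
E
```

```text
(320, 215) [ 0.6351 -0.2274  0.025 ]
(260, 215) [ 0.6281 -0.2039  0.024 ]
(380, 215) [ 0.6417 -0.2508  0.0246]
(262, 300) [ 0.5906 -0.2136  0.0248]
(378, 300) [ 0.6046 -0.2624  0.025 ]
(300, 130) [ 0.6639 -0.21    0.0028]
(320, 100) [ 0.6785 -0.215   0.0026]
(200, 100) [ 0.6642 -0.1644  0.0009]
```

View pics/w5.png

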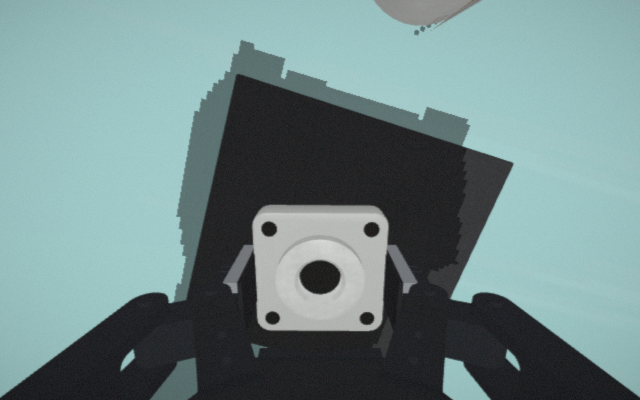

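The cap's top plate is at z=0.0247, so its underside is about 10 mm above the mat. I lower further in small steps, watching the force.

Call:
{"name": "apply_moves", "arguments": {"increments": [[[0, 0.06, 0, 0, 0, 0], [0, 0.06, 0, 0, 0, 0], [0, 0, 0, 0, 0, 0], [0, 0, 0, 0, 0, 0]]]}}

```text
clock: 10.62
tool_pos: [0.6086, -0.2341, 0.0036]
ee_rot: [0.564, -0.427, 0.426, -0.564]
force: [-0.0, 0.6, -1.3]
gripper_width: 0.0546
```

Call:
{"name": "apply_moves", "arguments": {"increments": [[[0, 0.05, 0, 0, 0, 0], [0, 0, 0, 0, 0, 0], [0, 0, 0, 0, 0, 0]]]}}

```text
clock: 10.87
tool_pos: [0.6087, -0.2341, 0.0025]
ee_rot: [0.564, -0.427, 0.427, -0.564]
force: [0.6, -0.3, -1.1]
gripper_width: 0.0547
```

Call:
{"name": "apply_moves", "arguments": {"increments": [[[0, 0.05, 0, 0, 0, 0], [0, 0, 0, 0, 0, 0], [0, 0, 0, 0, 0, 0]]]}}

```text
clock: 11.12
tool_pos: [0.6087, -0.2342, 0.0012]
ee_rot: [0.564, -0.427, 0.427, -0.564]
force: [-0.3, 0.5, -1.1]
gripper_width: 0.055
```

Call:
{"name": "apply_moves", "arguments": {"increments": [[[0, 0.05, 0, 0, 0, 0], [0, 0, 0, 0, 0, 0], [0, 0, 0, 0, 0, 0]]]}}

```text
clock: 11.37
tool_pos: [0.6087, -0.2341, -0.0]
ee_rot: [-0.564, 0.427, -0.426, 0.564]
force: [-0.3, 0.3, -0.5]
gripper_width: 0.0546
```

Call:
{"name": "apply_moves", "arguments": {"increments": [[[0, 0.04, 0, 0, 0, 0], [0, 0, 0, 0, 0, 0], [0, 0, 0, 0, 0, 0]]]}}

```text
clock: 11.62
tool_pos: [0.6089, -0.2342, -0.0007]
ee_rot: [-0.564, 0.426, -0.427, 0.564]
force: [-1.6, 1.3, 3.5]
gripper_width: 0.0551
```

Call:
{"name": "apply_moves", "arguments": {"increments": [[[0, 0, 0, 0, 0, 0], [0, 0, 0, 0, 0, 0], [0, 0, 0, 0, 0, 0], [0, 0, 0, 0, 0, 0], [0, 0, 0, 0, 0, 0], [0, 0, 0, 0, 0, 0]]], "fingers": -1}}

```text
clock: 12.12
tool_pos: [0.6087, -0.2341, -0.001]
ee_rot: [-0.564, 0.427, -0.427, 0.564]
force: [0.3, 0.1, -0.5]
gripper_width: 0.0851
```

Call:
{"name": "apply_moves", "arguments": {"increments": [[[0, -0.2, 0, 0, 0, 0], [0, -0.4, 0, 0, 0, 0], [0, -0.6, 0, 0, 0, 0], [0, -0.8, 0, 0, 0, 0], [0, -0.9, 0, 0, 0, 0], [0, -0.9, 0, 0, 0, 0], [0, -0.9, 0, 0, 0, 0], [0, -0.9, 0, 0, 0, 0], [0, -0.9, 0, 0, 0, 0], [0, -0.8, 0, 0, 0, 0], [0, -0.5, 0, 0, 0, 0], [0, 0, 0, 0, 0, 0], [0, 0, 0, 0, 0, 0]]]}}

```text
clock: 13.2
tool_pos: [0.6088, -0.2342, 0.195]
ee_rot: [-0.564, 0.426, -0.427, 0.564]
force: [-0.2, -0.2, -0.3]
gripper_width: 0.0854
```

```bash
python3 - <<'E'
from h import *;from plant import r
np.set_printoptions(precision=4,suppress=True)
s=r.read_state();d=r.get_image("wrist");cv2.imwrite("pics/w6.png",d["image"][:,:,::-1]);T=(s["tool_pos"],s["ee_rot"])
print(s["clock"],s["tool_pos"],s["joints"]);P=cloud(d,T)
m=((P[:,:,2]>.010)&(P[:,:,2]<.03)&(d["image"].min(2)>70)).astype(np.uint8);m[330:]=0
n,l,st,ce=cv2.connectedComponentsWithStats(m)
for i in range(1,n):
    if st[i,4]>1000:
        X=P[l==i];print(st[i],np.median(X[:,2]),cv2.minAreaRect(X[:,:2].astype(np.float32)));A=np.c_[X[:,:2]-X[:,:2].mean(0),np.ones(len(X))];print(np.linalg.lstsq(A,X[:,2],rcond=None)[0])
# grip target in front; fixture yaw 17, origin .5933,.0882
th=np.radians(17);fx=np.array([np.cos(th),np.sin(th),0]);fy=np.array([-np.sin(th),np.cos(th),0]);O=np.array([.5933,.0882,0])
G=O-.084*fx+.118*fy;print("grip",G)
print(delta(s,G+[0,0,.2],th,-1))
E
```

```text
13.2 [ 0.6088 -0.2342  0.195 ] [ 0.4742  0.6152 -0.3067  1.5477  0.2076  1.0094 -1.1854]
[   0   43   72  119 3996] 0.012444855833920437 ((0.6055263876914978, 0.049684789031744), (0.109385646879673, 0.051415059715509415), 15.680391311645508)
[-0.0146  0.0234  0.013 ]
[ 292  153   56   55 2633] 0.01563521765865372 ((0.609139084815979, -0.23427629470825195), (0.056368157267570496, 0.055933691561222076), 15.357219696044922)
[-0.0073 -0.0015  0.0169]
grip [0.4785 0.1765 0.    ]
(array([-17.2271,  -0.2154,  -0.5447]), array([-0.0101, -0.2002,  0.0082]), array([-17.2349,  -0.2002,  -0.1836]))
```

View pics/w6.png

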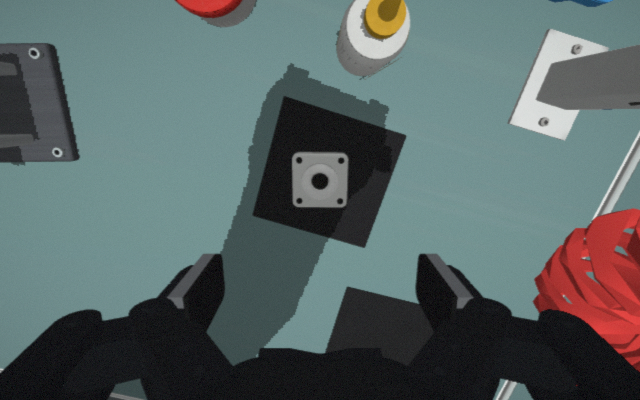

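The cap lies flat on the mat at (0.609,-0.234). Its top is at 0.0156, which puts the underside at about 0.0036. Now to the lever.

Call:
{"name": "apply_moves", "arguments": {"increments": [[[-0.4, -0.1, 0, 0, 0, 0], [-0.7, -0.1, 0, 0, 0, 0], [-0.9, 0, 0, 0, 0, 0], [-0.9, 0, 0, 0, 0, 0], [-0.9, 0, 0, 0, 0, 0], [-0.9, 0, 0, 0, 0, 0], [-0.9, 0, 0, 0, 0, 0], [-0.9, 0, 0, 0, 0, 0], [-0.9, 0, 0, 0, 0, 0], [-0.9, 0, 0, 0, 0, 0], [-0.9, 0, 0, 0, 0, 0], [-0.9, 0, -0.1, 0, 0, 0], [-0.9, 0, -0.1, 0, 0, 0], [-0.9, 0, -0.1, 0, 0, 0], [-0.9, 0, -0.1, 0, 0, 0], [-0.9, 0, 0, 0, 0, 0], [-0.9, 0, 0, 0, 0, 0], [-0.9, 0, 0, 0, 0, 0], [-0.9, 0, 0, 0, 0, 0], [-0.8, 0, 0, 0, 0, 0]]]}}

```text
clock: 14.92
tool_pos: [0.4805, 0.1785, 0.1985]
ee_rot: [0.565, -0.427, 0.426, -0.564]
force: [-0.3, -0.4, 0.5]
gripper_width: 0.0855
```

Call:
{"name": "apply_moves", "arguments": {"increments": [[[-0.2, 0, 0, 0, 0, 0], [0, 0, 0, 0, 0, 0], [0, 0, 0, 0, 0, 0]]]}}

```text
clock: 15.17
tool_pos: [0.4802, 0.1813, 0.1986]
ee_rot: [0.564, -0.427, 0.426, -0.564]
force: [0.8, 0.9, -0.2]
gripper_width: 0.0855
```

```bash
python3 - <<'E'
from h import *;from plant import r
np.set_printoptions(precision=4,suppress=True)
s=r.read_state();d=r.get_image("wrist");cv2.imwrite("pics/w7.png",d["image"][:,:,::-1]);T=(s["tool_pos"],s["ee_rot"])
print(s["clock"],s["tool_pos"],s["joints"]);P=cloud(d,T);im=d["image"].astype(int)
m=((P[:,:,2]>.045)&(P[:,:,2]<.09)&(im.max(2)<70)).astype(np.uint8)
n,l,st,ce=cv2.connectedComponentsWithStats(m)
for i in range(1,n):
    if st[i,4]>200:
        X=P[l==i];print("bar",st[i],X.mean(0),X[:,2].max(),cv2.minAreaRect(X[:,:2].astype(np.float32)))
m=((abs(P[:,:,2]-.1005)<.008)|(abs(P[:,:,2]-.145)<.006)).astype(np.uint8)
for nm,z0 in(("topplate",.101),("rim",.145)):
  m=(abs(P[:,:,2]-z0)<.004).astype(np.uint8);n,l,st,ce=cv2.connectedComponentsWithStats(m)
  for i in range(1,n):
    if st[i,4]>400:
        X=P[l==i];print(nm,st[i],np.median(X[:,2]),cv2.minAreaRect(X[:,:2].astype(np.float32)))
E
```

```text
15.1667 [0.4802 0.1813 0.1986] [-0.1581  0.4115 -0.4137  1.909   0.213   0.8648 -1.9749]
bar [ 314  162   19   67 1050] [0.4791 0.1777 0.0709] 0.07460067525214281 ((0.47903600335121155, 0.17673136293888092), (0.057810310274362564, 0.016360526904463768), 14.687365531921387)
topplate [ 433   25  119  120 4626] 0.10115735331463742 ((0.5940958261489868, 0.08905377984046936), (0.07843653857707977, 0.0728931874036789), 16.885631561279297)
rim [ 477   33  106   95 4194] 0.14494743589039982 ((0.594092071056366, 0.08866854757070541), (0.05095568299293518, 0.05179780721664429), 16.843509674072266)
```

View pics/w7.png

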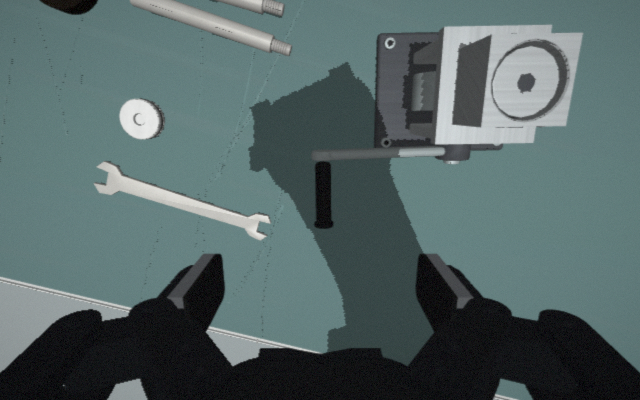

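Wrist view: the bar runs from (323,162) to (323,228) and its centre (0.479,0.177) agrees with the fixture model, yaw 16.9°. The rim, at 0.145, is as specified. I lower onto the grip.

Call:
{"name": "apply_moves", "arguments": {"increments": [[[0.1, 0.3, -0.1, 0, -0.2, 0], [0, 0.5, 0, 0, 0, 0], [0, 0.6, 0, 0, 0, 0], [0, 0.6, 0, 0, 0, 0], [0, 0.6, 0, 0, 0, 0], [0, 0.6, 0, 0, 0, 0], [0, 0.6, 0, 0, 0, 0], [0, 0.6, 0, 0, 0, 0], [0, 0.5, 0, 0, 0, 0], [0, 0.5, 0, 0, 0, 0], [0, 0.4, 0, 0, 0, 0], [0, 0.2, 0, 0, 0, 0], [0, 0.1, 0, 0, 0, 0], [0, 0, 0, 0, 0, 0], [0, 0, 0, 0, 0, 0]]]}}

```text
clock: 16.47
tool_pos: [0.4792, 0.1786, 0.0469]
ee_rot: [-0.568, 0.421, -0.421, 0.569]
force: [-0.4, -0.9, 1.1]
gripper_width: 0.0856
```

```bash
python3 - <<'E'
from h import *;from plant import r
np.set_printoptions(precision=4,suppress=True)
s=r.read_state();d=r.get_image("wrist");cv2.imwrite("pics/w8.png",d["image"][:,:,::-1]);
print(s["clock"],s["tool_pos"],s["force"],delta(s,[.4795,.1773,.047],np.radians(16.87),-1))
E
```

```text
16.4667 [0.4792 0.1786 0.0469] [-0.3752 -0.904   1.0789] (array([ 0.052 , -0.004 , -0.0015]), array([-0.0044,  0.0212, -0.0006]), array([ 0.052 , -0.004 , -0.0014]))
```

View pics/w8.png

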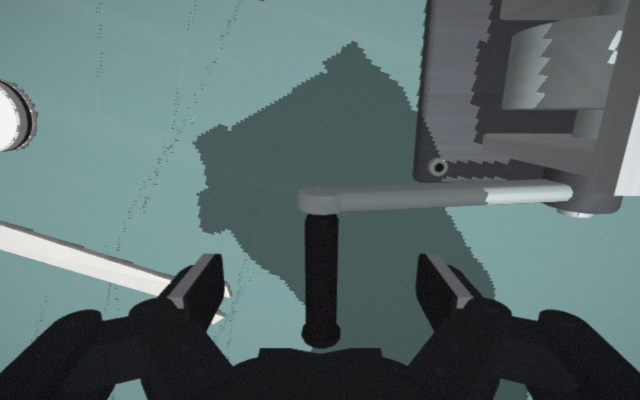

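Call:
{"name": "apply_moves", "arguments": {"increments": [[[0, 0, 0, 0, 0, 0], [0, 0, 0, 0, 0, 0], [0, 0, 0, 0, 0, 0], [0, 0, 0, 0, 0, 0], [0, 0, 0, 0, 0, 0], [0, 0, 0, 0, 0, 0], [0, 0, 0, 0, 0, 0], [0, 0, 0, 0, 0, 0], [0, 0, 0, 0, 0, 0], [0, 0, 0, 0, 0, 0]]], "fingers": 1, "newtons": 40}}

```text
clock: 17.35
tool_pos: [0.4791, 0.1781, 0.0465]
ee_rot: [0.568, -0.421, 0.421, -0.568]
force: [2.9, -6.2, 1.7]
gripper_width: 0.0127
```

```bash
python3 - <<'E'
from h import *;from plant import r
np.set_printoptions(precision=4,suppress=True)
s=r.read_state();print(s["clock"],s["tool_pos"],s["force"],s["gripper_width"])
p=np.radians(np.arange(10,91,5));y=.12*np.cos(p)/.025;z=.12*np.sin(p)/.025
print(np.c_[np.arange(15,91,5),-np.diff(y),-np.diff(z)])
E
```

```text
17.35 [0.4791 0.1781 0.0465] [ 2.9252 -6.1513  1.7169] 0.012668971612568185
[[15.      0.0906 -0.4088]
 [20.      0.1259 -0.3994]
 [25.      0.1602 -0.3869]
 [30.      0.1934 -0.3714]
 [35.      0.225  -0.3532]
 [40.      0.2549 -0.3322]
 [45.      0.2829 -0.3087]
 [50.      0.3087 -0.2829]
 [55.      0.3322 -0.2549]
 [60.      0.3532 -0.225 ]
 [65.      0.3714 -0.1934]
 [70.      0.3869 -0.1602]
 [75.      0.3994 -0.1259]
 [80.      0.4088 -0.0906]
 [85.      0.4152 -0.0547]
 [90.      0.4183 -0.0183]]
```

Gripped at 12.7 mm. First half of the swing (10°→50°).

Call:
{"name": "apply_moves", "arguments": {"increments": [[[0.05, -0.2, 0, 0, 0, 0], [0.05, -0.2, 0, 0, 0, 0], [0.13, -0.4, 0, 0, 0, 0], [0.16, -0.39, 0, 0, 0, 0], [0.19, -0.37, 0, 0, 0, 0], [0.22, -0.35, 0, 0, 0, 0], [0.26, -0.33, 0, 0, 0, 0], [0.28, -0.31, 0, 0, 0, 0], [0.15, -0.14, 0, 0, 0, 0], [0.15, -0.14, 0, 0, 0, 0], [0, 0, 0, 0, 0, 0], [0, 0, 0, 0, 0, 0]]]}}

```text
clock: 18.35
tool_pos: [0.4899, 0.1421, 0.1191]
ee_rot: [-0.568, 0.421, -0.419, 0.57]
force: [-15.6, 16.2, 15.6]
gripper_width: 0.0124
```

```bash
cat > chk.py <<'E'
from h import *;from plant import r;import sys
np.set_printoptions(precision=4,suppress=True)
s=r.read_state();d=r.get_image("wrist");cv2.imwrite(f"pics/{sys.argv[1]}.png",d["image"][:,:,::-1])
th=np.radians(16.87);fx=np.array([np.cos(th),np.sin(th),0]);fy=np.array([-np.sin(th),np.cos(th),0]);O=np.array([.5941,.0888,0])
q=s["tool_pos"]-O;g=[q@fx,q@fy,q[2]+.0185]
print(s["clock"],"grip in fixture",np.array(g),"phi",np.degrees(np.arctan2(g[2]-.045,g[1])),"rad",np.hypot(g[2]-.045,g[1]),s["force"],s["moment"],s["gripper_width"],s["joints"])
P=cloud(d,(s["tool_pos"],s["ee_rot"]));Q=P-O;X=Q@fx;Y=Q@fy;k=(np.hypot(X,Y)<.015)&(P[:,:,2]>.12)&(P[:,:,2]<.17);print("piston",k.sum(),np.median(P[k][:,2]) if k.sum() else None)
E
python3 chk.py w9
```

```text
18.35 grip in fixture [-0.0843  0.0813  0.1376] phi 48.73470256750003 rad 0.1232175884847838 [-15.6379  16.1991  15.6064] [ 3.7753  3.181  -0.0006] 0.012433601182088886 [-0.108   0.5236 -0.3824  1.9841  0.294   0.6856 -1.9449]
piston 7226 0.14815552089970244
```

View pics/w9.png

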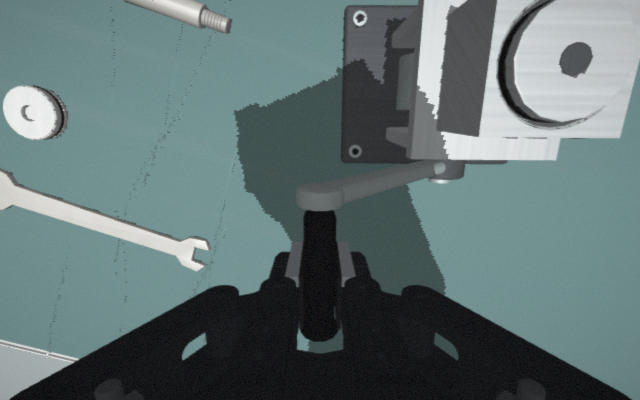

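The swing works: the piston is up to 148 mm. But the wrist shows about 27 N, so I check whether that is transient.

Call:
{"name": "apply_moves", "arguments": {"increments": [[[0, 0, 0, 0, 0, 0], [0, 0, 0, 0, 0, 0], [0, 0, 0, 0, 0, 0], [0, 0, 0, 0, 0, 0]]]}}

```text
clock: 18.73
tool_pos: [0.4898, 0.1423, 0.119]
ee_rot: [-0.568, 0.421, -0.419, 0.57]
force: [-14.1, 17.2, 14.9]
gripper_width: 0.0126
```

```bash
python3 chk.py w10
```

```text
18.7333 grip in fixture [-0.0842  0.0815  0.1375] phi 48.61215310616204 rad 0.12322780898153826 [-14.1285  17.214   14.9401] [ 3.7814  3.1049 -0.005 ] 0.01257499999962975 [-0.1085  0.5239 -0.3823  1.9841  0.2942  0.6855 -1.945 ]
piston 7259 0.1481331480481105
```

Steady, and directed radially outward, so my commanded arc is a few mm too tight here. I relieve it by about 3 mm and look again.

Call:
{"name": "apply_moves", "arguments": {"increments": [[[-0.05, -0.04, -0.03, 0, 0, 0], [-0.05, -0.04, -0.03, 0, 0, 0], [0, 0, 0, 0, 0, 0], [0, 0, 0, 0, 0, 0]]]}}

```text
clock: 19.12
tool_pos: [0.49, 0.1413, 0.1204]
ee_rot: [-0.567, 0.42, -0.421, 0.569]
force: [8.7, 1.9, -8.7]
gripper_width: 0.0127
```

```bash
python3 chk.py w11
```

```text
19.1167 grip in fixture [-0.0843  0.0805  0.1389] phi 49.40984313053522 rad 0.12369296400012779 [ 8.6714  1.9201 -8.6986] [ 0.5949 -1.7734  0.0577] 0.012686719255943286 [-0.1101  0.5201 -0.3799  1.9854  0.2955  0.686  -1.9487]
piston 7052 0.1484513053491539
```

Much less force, now slightly over-relieved. I continue with radius about 0.123, adjusting on force.

Call:
{"name": "apply_moves", "arguments": {"increments": [[[0.24, -0.18, 0.03, 0, 0, 0], [0.25, -0.17, 0, 0, 0, 0], [0.26, -0.16, 0, 0, 0, 0], [0, 0, 0, 0, 0, 0], [0, 0, 0, 0, 0, 0]]]}}

```text
clock: 19.58
tool_pos: [0.4949, 0.1252, 0.1339]
ee_rot: [-0.568, 0.421, -0.42, 0.57]
force: [-6.1, 11.3, 10.6]
gripper_width: 0.0127
```

```bash
python3 chk.py w12
```

```text
19.5833 grip in fixture [-0.0844  0.0636  0.1524] phi 59.35041715419796 rad 0.12481487363023867 [-6.1447 11.3217 10.6455] [ 2.5388  1.4639 -0.0087] 0.012730921267046287 [-0.0668  0.5004 -0.3907  1.9739  0.279   0.7169 -1.8989]
piston 5745 0.1499857646420326
```

Call:
{"name": "apply_moves", "arguments": {"increments": [[[0.24, -0.18, -0.02, 0, 0, 0], [0.26, -0.16, 0, 0, 0, 0], [0.26, -0.15, 0, 0, 0, 0], [0, 0, 0, 0, 0, 0], [0, 0, 0, 0, 0, 0]]]}}

```text
clock: 20.05
tool_pos: [0.5006, 0.1058, 0.1456]
ee_rot: [-0.568, 0.42, -0.421, 0.569]
force: [0.6, 5.1, 4.6]
gripper_width: 0.0124
```

```bash
python3 chk.py w13
```

```text
20.05 grip in fixture [-0.0845  0.0434  0.1641] phi 69.98036957168428 rad 0.1267131162571169 [0.6415 5.0861 4.6031] [ 1.1176 -0.1925 -0.0719] 0.012413052025679026 [-0.0237  0.4837 -0.3952  1.9626  0.2672  0.7432 -1.8503]
piston 4862 0.15137419057931184
```

View pics/w13.png

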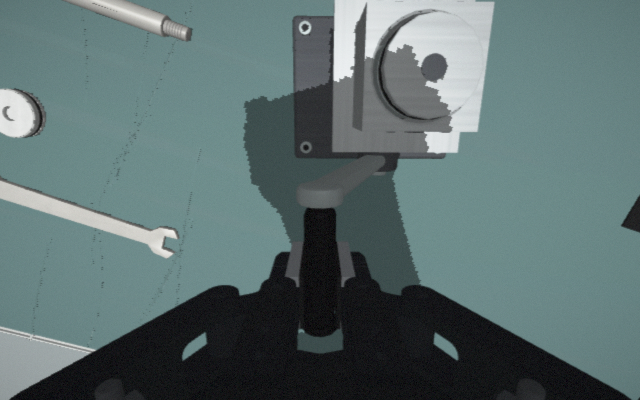

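Call:
{"name": "apply_moves", "arguments": {"increments": [[[0.26, -0.12, 0, 0, 0, 0], [0.27, -0.11, 0, 0, 0, 0], [0.27, -0.09, 0, 0, 0, 0], [0, 0, 0, 0, 0, 0], [0, 0, 0, 0, 0, 0]]]}}

```text
clock: 20.52
tool_pos: [0.5064, 0.0865, 0.1526]
ee_rot: [-0.568, 0.42, -0.421, 0.569]
force: [6.9, 4.8, -11.3]
gripper_width: 0.0122
```

```bash
python3 chk.py w14
```

```text
20.5167 grip in fixture [-0.0846  0.0232  0.1711] phi 79.56715322159852 rad 0.12826340096704117 [  6.9366   4.8026 -11.3333] [ 1.0595 -1.6444 -0.114 ] 0.012181797908283875 [ 0.0171  0.476  -0.3968  1.9514  0.2587  0.7616 -1.8027]
piston 4439 0.15228227326715016
```

Call:
{"name": "apply_moves", "arguments": {"increments": [[[0.25, -0.02, 0.01, 0, 0, 0], [0.25, -0.01, 0.01, 0, 0, 0], [0.24, 0, 0.01, 0, 0, 0], [0.15, 0, 0, 0, 0, 0], [0.05, 0, 0, 0, 0, 0], [0, 0, 0, 0, 0, 0], [0, 0, 0, 0, 0, 0]]]}}

```text
clock: 21.15
tool_pos: [0.5131, 0.065, 0.154]
ee_rot: [-0.568, 0.421, -0.42, 0.569]
force: [-4.4, 6.2, 11.2]
gripper_width: 0.0121
```

```bash
python3 chk.py w15; python3 - <<'E'
from h import *;from plant import r
for n in("side","scene"):
    d=r.get_image(n);pickle.dump(d,open(f"pics/{n}15.pkl","wb"));im=d["image"]
    c=im[120:320,200:440] if n=="side" else im[150:310,220:440]
    cv2.imwrite(f"pics/{n}15.png",cv2.resize(c,None,fx=3,fy=3,interpolation=cv2.INTER_CUBIC)[:,:,::-1])
E
```

```text
21.15 grip in fixture [-0.0844  0.0007  0.1725] phi 89.68829709652857 rad 0.1275293791485071 [-4.3642  6.1862 11.2406] [ 1.5636  1.1157 -0.0676] 0.012140499721184937 [ 0.0586  0.479  -0.3946  1.9407  0.2561  0.77   -1.7545]
piston 4369 0.15247226203794675
```

View pics/w15.png

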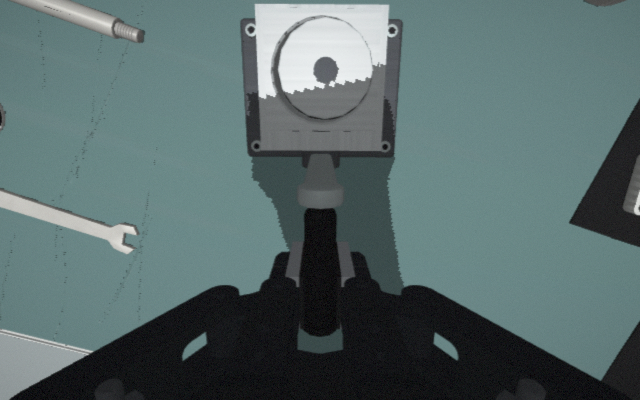

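View pics/side15.png

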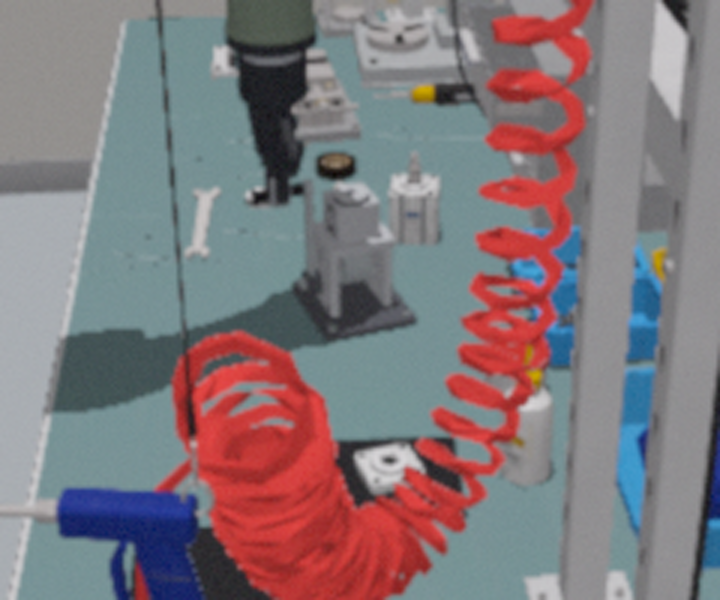

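View pics/scene15.png

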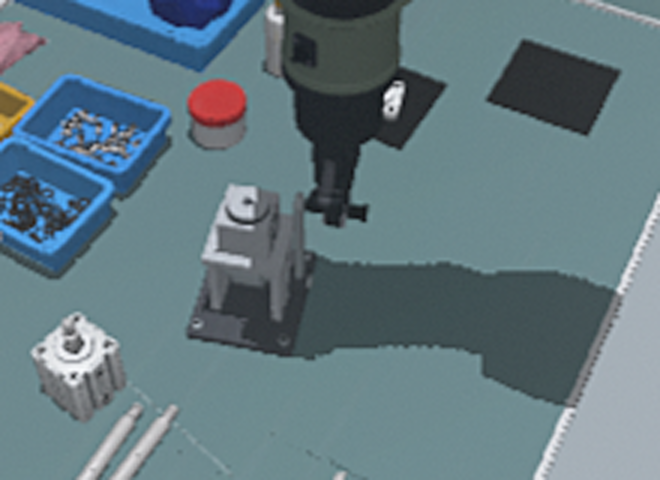

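All views show the lever vertical and the piston top at 152.5 mm. The cap is on the left mat and the bystanders are in place. I let it settle, then check that it stays still.

Call:
{"name": "apply_moves", "arguments": {"increments": [[[0, -0.03, 0, 0, 0, 0], [0, 0, 0, 0, 0, 0], [0, 0, 0, 0, 0, 0], [0, 0, 0, 0, 0, 0], [0, 0, 0, 0, 0, 0], [0, 0, 0, 0, 0, 0], [0, 0, 0, 0, 0, 0], [0, 0, 0, 0, 0, 0], [0, 0, 0, 0, 0, 0], [0, 0, 0, 0, 0, 0]]]}}

```text
clock: 22.13
tool_pos: [0.5131, 0.0649, 0.1544]
ee_rot: [-0.568, 0.421, -0.42, 0.569]
force: [-1.6, 4.1, 2.0]
gripper_width: 0.0124
```

```bash
python3 chk.py w16; python3 chk.py w17; python3 - <<'E'
from h import *
d=pickle.load(open("pics/scene0.pkl","rb"));e=pickle.load(open("pics/scene15.pkl","rb"));A=cloud(d);B=cloud(e)
for n,(v0,v1,u0,u1) in dict(cyl=(252,292,228,262),disc=(330,350,272,295)).items():
    for P in(A,B):
        X=P[v0:v1,u0:u1].reshape(-1,3);X=X[X[:,2]>(.06 if n=="cyl" else .008)];print(n,len(X),X.mean(0))
s=pickle.load(open("pics/side0.pkl","rb"));t=pickle.load(open("pics/side15.pkl","rb"))
for q in(s,t):
    X=cloud(q)[225:290,355:395].reshape(-1,3);X=X[(X[:,2]>.04)&(X[:,2]<.1)&(X[:,0]>.7)&(X[:,1]>-.32)];print("bottle",len(X),X.mean(0))
E
```

```text
22.1333 grip in fixture [-0.0844  0.0006  0.1729] phi 89.73695732694723 rad 0.1279026673358832 [-1.5563  4.1452  2.0345] [1.2322 0.2954 0.0201] 0.01235132947628911 [ 0.0588  0.4785 -0.3947  1.9402  0.2557  0.771  -1.7539]
piston 4347 0.1525302977350773
22.1833 grip in fixture [-0.0844  0.0005  0.1729] phi 89.77137291138494 rad 0.12790961735242296 [-2.076  4.926  2.57 ] [ 1.2653  0.2928 -0.0144] 0.012247307480063988 [ 0.0589  0.4785 -0.3947  1.9402  0.2557  0.7709 -1.7539]
piston 4367 0.1525433170624725
cyl 433 [0.67979963 0.26571473 0.07547673]
cyl 434 [0.67988409 0.26575562 0.07534736]
disc 184 [0.49085751 0.36901104 0.01351823]
disc 189 [0.4910218  0.36881016 0.01319477]
bottle 309 [ 0.75294264 -0.21422678  0.06226195]
bottle 304 [ 0.75284866 -0.21567145  0.06282112]
```

Everything is still. The only load left is about 5 N in the +y direction, which matches the return spring. Handing in.

```bash
python3 -c "
from plant import r
print(r.sign_off())"
```

```text
the job is handed in; nothing more can be done
None
```

I lifted the cap off the barrel and laid it flat on the left-hand mat. Then I swung the lever upright and handed in at about 22 s, with the gripper still holding it. The hand-in gave no verdict, so these are my own last checks:

- **Cap:** it is released and right way up at about (0.609, -0.234). That is within 8 mm of the mat's centre along each side, and its underside is at about 3.6 mm. I measured this just after releasing it; the later scene and side views show it still lying on the mat.
- **Lever:** it stands at about 89.7° (90° is upright) and was still between readings. The piston top is at 152.5 mm, which is 7.5 mm above the rim. The grip is closed on the bar at a 12.3 mm opening, and the wrist feels about 5 N, in line with the return spring.
- **Bystanders:** the compact cylinder, spare piston and bottle all moved less than 2 mm by depth comparison, which is within measurement noise.

**What disagreed:** during the swing the tool's arc came out up to 8 mm wider than the lever's 120 mm radius, probably because the bar rolled or slid towards the fingertips. Side load reached about 27 N at the wrist before I corrected the path.

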